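# Catch the lid of the router bit case and close it softly

## Robot

A 7-joint arm with a two-finger parallel gripper is mounted at the origin on the work surface. World frame = base frame: x ahead of the robot, y to its left, z up, the work surface at z = 0. Lengths are in m, angles in rad, forces in N, time in s.
With the tool pointing down it reaches from about 0.4 to 0.85 m from the base axis. Payload 10.4 kg.
Tool frame: the origin (TCP) lies on the centre line of the jaws, within the pads' length; the fingertips stand 14 mm ahead of it and the grasp point (between the pads) lies 5 mm behind it (tip_reach is the z of the fingertips in the tool frame, in m); z points along the fingers, x is the direction in which the jaws open and shut, and the axes are right-handed (so a half turn about z gives the same grasp; the last joint's range is limited). The gripper opens to 87 mm and grips with 3 to 60 N. Pads are 19 mm wide; open, the fingers measure 117 mm over their backs; the gripper's body (75 mm by 190 mm) begins 51 mm behind the grasp point.
Start: joints at [1.116, 0.332, -0.065, 1.46, 0.022, 1.35, -0.088], TCP at [0.262, -0.568, 0.237] pointing down, gripper open.
Joint ranges: [-2.6, 2.6], [-0.5, 2.12], [-1.47, 1.34], [0.16, 2.42], [-1.27, 4.41], [0.06, 2.06], [-2.6, 2.6]. Speed limits (rad/s): [2.22, 2.22, 2.79, 2.79, 3.14, 3.14, 3.14].

## Interface

Orientations are given as a unit quaternion [x, y, z, w].
In Python, from bench import * gives the robot as it stands.
- The arm moves only by the tool carry_out, never from a script. Its argument "rows" is a list of rows, each a list of 5 numbers: the closure, from -1 (fully open) to 1 (shut), so that 0 is half open, then the shift along the tool's x, y, z in units of 30 mm (1.0 is 30 mm), then the turn about the tool's z in units of 5 degrees (1.0 is 5 degrees). In form: [[jaw, x, y, z, turn], ...]. A call has 1 to 20 rows; each row shifts and turns the pose as measured when the row begins, along the tool's axes as they then stand; what a row does not reach is not made up. A row lasts 1/12 s, in which the tool goes at most 41.7 mm and 7.16 degrees, less where a joint would pass 70% of its speed; a pose out of reach is approached as far as the arm can. A call is refused whole if a number of a shift passes 1 or a number of a turn 1, either way. A call with a gripper value outside its range is refused whole. The fingers move at their own pace and stop on an object; "force" is the grip in N (left out, the last holds). Time passes only in rows, so rows that do not move let the fingers close. It gives the time, the measured TCP pose, the force and the opening at its end, in the units of the state.
- read_state(): the state, without advancing time (a new reading comes with each control period).
- camera(name): name is "scene" or "top" or "wrist"; returns the picture (420x560x3 uint8, blue, green, red); there is no depth.
- camera_info(name): a dict with "fx", "fy", "cx", "cy" (pixels), "extrinsics" (4x4, takes a point from camera to world coordinates); the wrist camera has in their place "tool_from_camera" (4x4, takes a point from camera to tool coordinates, whose origin is the TCP and whose axes are the tool frame's). Camera axes: x right, y down, z forward; pixel columns grow to the right and rows downward; lengths in m; the calibration is good to about 2 mm. A picture is of the moment at which its call begins: read the wrist's pose just before it. camera_info takes no time and is no camera call.
- close_job(): hands the job in, once; it reports no verdict.
Trained networks look in the newest picture that a camera, given by its name, has taken for a name from the list of things; names that differ only in an ending like _2 or _b are one class to them, and where a whole thing is asked for, a point or a joint stands for the part that bears it (a point fixed in the world has none). Each returns a list of dicts, best first, with "conf" (0 to 1); they miss things now and then, are a little off and sometimes report something else, mostly with a low value. They report only what shows in the picture. A call takes as long as a camera call.
- recognise(query, camera): "box" ([centre column, centre row, width, height] in pixels, round what is visible of it).
- silhouettes(query, camera): "mask" (420x560 bool, what is visible of it) and "box" ([centre column, centre row, width, height] in pixels, round what is visible of it).
- pinpoint(query, camera): "xy" ([column, row] in pixels: a listed point, or the origin of a listed thing).
The state is a dict: "time": time; "joint_positions": joint angles; "joint_vel": joint speeds; "joint_torque": joint torques, N m; "ee_pos": TCP position; "eef_rot": TCP orientation; "ft_force": force on the tool from outside, world axes, zero at the start; "torque": the same for the moment, N m; "width": finger opening in m.
Only numpy, scipy, OpenCV 4.12 (cv2) and the standard library are available. Lean on these libraries where they do the work, as an engineer would, in place of code of your own. Each camera call takes 0.05 s, during which the arm holds its last target. There are 200 camera calls.

## Task

The lid of the plywood router bit case stands open. With a fingertip behind it, tip it forward past its balance and come off it so that it falls on its own, catch it on a finger while it is still well open, and lower it until it lies fully shut, without a knock; its front lip overhangs the case, so the finger can stay under it to the end. Do not grip or bang the lid, do not lift or shift the case, leave the other things on the bench alone, and finish with your hand clear.

Things in the scene. Friction and masses are not known exactly. Their poses are not given: they have to be found in the camera images.
- case: router bit case of pale plywood standing loose on the bench, 2.6 kg, 150 mm front to back (x), 260 wide (y), 85 high without its lid; open on top, rows of steel router bits inside, all below the rim. Origin: centre of its underside; z up. Its -x side is the front and faces the robot's right (world -y), give or take 0.4 rad; the brass hinges are at the top of the back (+x, to the left)
- lid (a joint): lid angle, rad: 0 shut on the rim, 1.57 upright, more = leaning back over the hinge (stop at 1.80). Starts at rest, 1.58 to 1.80. Stiff hinge: the lid stays put near upright; drawn forward below about 1.3 it creeps, then falls ever faster by itself (1.2 to 0.6 rad in about 0.8 s) and would knock shut at 1.6 rad/s. 2 N under the lip carries it
- lid_hinge (a point): point on the hinge line at mid width, at the rim of the case's back wall (case frame x = +75 mm, z = 85 mm). The lid turning about it is a flat plywood plate 260 mm wide, 170 mm from hinge to front edge, 12 mm thick, 0.3 to 0.42 kg; the hinge line runs along its inner face
- lid_lip (a point): middle of the lid's front edge, on its inner face, 170 mm from lid_hinge. The front 22 mm of the lid is a dark hardwood strip: shut, it juts 20 mm beyond the case's front wall, underside 85 mm above the bench, free below. Open, this edge is topmost, some 255 mm up, and the inner face looks to the front. Axes turn with the lid: -x hinge to lip, z to the outer face
- mallet: bystander: carpenter's beech mallet lying on its side, head 75 x 115 x 60 mm, about 245 mm long; origin under its middle
- square: bystander: joiner's try square lying flat, 125 mm dark wooden stock, 180 mm steel blade, 18 mm high; origin under its middle
- glue: bystander: white glue bottle standing upright, 62 mm diameter, 150 mm high; origin at the centre of its base
- chisel: bystander: bench chisel lying flat, wooden handle, 250 mm long, 28 mm high; origin under its middle

How it is judged:
On the way, in this order (a step that is already met when the one before it is completed fails the run):
1. the lid, tipped forward past its balance, falls on its own with the fingers off it (value of joint lid between 0.4 and 1.4 rad and velocity of joint lid below -0.1 rad/s and contact force between the fingers and case below 0.05 N), for 0.05 s.
2. the fingers have caught it, still at least about 14 degrees open: they bear it and it moves slower than 0.35 rad/s (value of joint lid between 0.25 and 1.1 rad and velocity of joint lid between -0.35 and 0.35 rad/s and contact force between the fingers and case above 0.4 N), for 0.15 s.
At the end, for the whole second after the job is handed in: the lid is fully shut (below 0.02 rad, about 3 mm at the lip), the case stands flat, within 15 mm of where it was, the bystanders within 20 mm (value of joint lid below 0.02 rad and linear speed of case below 0.01 m/s and distance of case from where it was at the start of the episode below 0.015 m and angle between case's own z axis and vertical below 0.02 rad and distance of each of mallet, square, glue, chisel from where it was at the start of the episode below 0.02 m); the robot touches nothing.
It fails at once if the lid knocks shut: it comes down faster than 0.8 rad/s (0.14 m/s at the lip) in the last 0.25 rad (value of joint lid below 0.25 rad and velocity of joint lid below -0.8 rad/s).
It fails at once if the lid or case is gripped, pressed or struck with more than 30 N (contact force between the fingers and case above 30 N).
It fails at once if the case is shifted by 15 mm, lifted or tipped (distance of case from where it was at the start of the episode above 0.015 m or height (world z) of case above 0.006 m or angle between case's own z axis and vertical above 0.06 rad).
It fails at once if a bystander is moved by more than 20 mm (distance of any of mallet, square, glue, chisel from where it was at the start of the episode above 0.02 m).
It also fails if it takes over 46 s, if anything falls off the work surface, if the arm or the gripper's body presses on something with over 40 N, if the wrist force passes 120 N, or if a joint passes its speed limit or range.

## Working session

There is one attempt and no reset: what is moved stays moved. The work goes in short steps, Python scripts to look and compute and a tool call to move; the robot and the scene stay as the last step left them, time stands still between calls to the robot, and variables do not carry over. Pictures are saved under pics/ and viewed, about 8 in all and at most 12, crops included, and the job is handed in when it is done.

Besides the shell and the picture viewer there is one more tool, called after ">>>" as name(argument=value, ...) on one line, values as JSON. carry_out: Moves the arm, as the interface text tells. Its arguments: {"type":"object","properties":{"rows":{"type":"array","items":{"type":"array","items":{"type":"number"}}},"force":{"type":"number"}},"required":["rows"]}

```bash
mkdir -p pics; ls
cat > h.py <<'E'
from bench import *
import numpy as np, cv2
from scipy.spatial.transform import Rotation as R
def ray(cam,xy):
    i=camera_info(cam)
    if 'extrinsics' in i: T=np.array(i['extrinsics'])
    else:
        s=read_state(); W=np.eye(4); W[:3,:3]=R.from_quat(s['eef_rot']).as_matrix(); W[:3,3]=s['ee_pos']; T=W@np.array(i['tool_from_camera'])
    d=T[:3,:3]@np.array([(xy[0]-i['cx'])/i['fx'],(xy[1]-i['cy'])/i['fy'],1]); return T[:3,3],d/np.linalg.norm(d)
def onz(cam,xy,z):
    o,d=ray(cam,xy); return o+d*(z-o[2])/d[2]
def tri(a,b):
    (o1,d1),(o2,d2)=a,b
    A=np.stack([d1,-d2],1); t=np.linalg.lstsq(A,o2-o1,rcond=None)[0]
    p,q=o1+d1*t[0],o2+d2*t[1]; return (p+q)/2,np.linalg.norm(p-q)
E
python3 - <<'E'
from h import *
np.set_printoptions(precision=4,suppress=True)
s=read_state(); print(s)
ims=[]
P={}
for c in ['scene','top']:
    im=camera(c).copy(); i=camera_info(c); print(c,np.array(i['extrinsics']),i['fx'])
    for q in ['case','lid_hinge','lid_lip','mallet','square','glue','chisel']:
        r=pinpoint(q,c)
        if r:
            P[c,q]=r[0]['xy']; print(c,q,r[0]['conf'],np.array(r[0]['xy']))
            cv2.circle(im,tuple(int(v) for v in r[0]['xy']),3,(0,0,255),-1); cv2.putText(im,q,tuple(int(v) for v in r[0]['xy']),0,.4,(255,0,0),1)
    cv2.imwrite(f'pics/{c}.png',im)
for q in ['lid_hinge','lid_lip','case','mallet','square','glue','chisel']:
    if ('scene',q) in P and ('top',q) in P: print(q,tri(ray('scene',P['scene',q]),ray('top',P['top',q])))
E
```

```text
pics
{'time': 0.0, 'joint_positions': array([ 1.1164,  0.3329, -0.0647,  1.4609,  0.0216,  1.3499, -0.0885]), 'joint_vel': array([ 0.0014,  0.0001,  0.    ,  0.0014,  0.0001,  0.0001, -0.0002]), 'joint_torque': array([ -0.0001, -62.3249,   0.0243, -38.9892,  -0.0614,   0.0398,
         0.0002]), 'ee_pos': array([ 0.2614, -0.5673,  0.2357]), 'eef_rot': array([ 0.8422, -0.5392, -0.0006, -0.0004]), 'ft_force': array([-0.344 , -0.2151, -0.422 ]), 'torque': array([-0.0166, -0.0078,  0.0402]), 'width': 0.08693507348660552}
scene [[-0.789   0.3805 -0.4825  1.0559]
 [ 0.6144  0.4823 -0.6244  0.7568]
 [-0.0049 -0.789  -0.6143  0.8277]
 [ 0.      0.      0.      1.    ]] 422.52890012829005
scene case 0.83 [239.9 251.5]
scene lid_hinge 0.84 [246.5 247.8]
scene lid_lip 0.72 [245.5 195.4]
scene mallet 0.82 [425.9 297.3]
scene square 0.86 [161.7 188.9]
scene glue 0.77 [351.7 371.3]
scene chisel 0.82 [230.3 158.7]
top [[ 0.0052 -0.9921  0.1257  0.2645]
 [-1.     -0.0051  0.0008 -0.0135]
 [-0.0002 -0.1257 -0.9921  1.6874]
 [ 0.      0.      0.      1.    ]] 499.12380437518
top case 0.62 [252.8 171. ]
top lid_hinge 0.85 [253.1 169.4]
top lid_lip 0.65 [251.3 152.1]
top mallet 0.97 [148.2 255.6]
top square 0.62 [404.3 169.7]
top glue 0.91 [141.8 172.7]
top chisel 0.89 [412.4 255.2]
lid_hinge (array([0.6107, 0.0656, 0.078 ]), np.float64(0.015783678395901758))
lid_lip (array([0.6177, 0.0686, 0.2523]), np.float64(0.004343390450561126))
case (array([0.6168, 0.0611, 0.0639]), np.float64(0.03671521971245384))
mallet (array([0.3228, 0.4237, 0.0048]), np.float64(0.0009254012934232251))
square (array([ 0.6253, -0.4485, -0.0052]), np.float64(0.0037662968511657366))
glue (array([ 0.6114,  0.4541, -0.003 ]), np.float64(0.010630580358369317))
chisel (array([ 0.3301, -0.4663,  0.0001]), np.float64(0.002332074401693624))
```

View pics/scene.png

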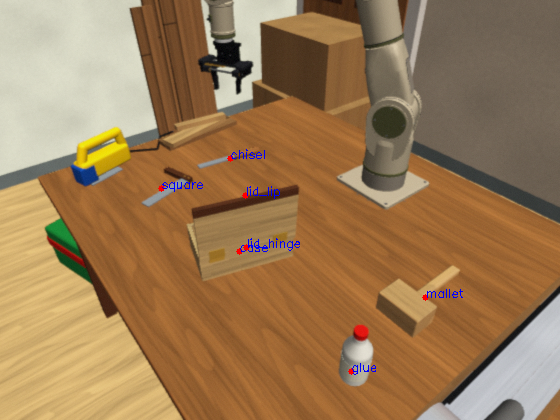

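View pics/top.png

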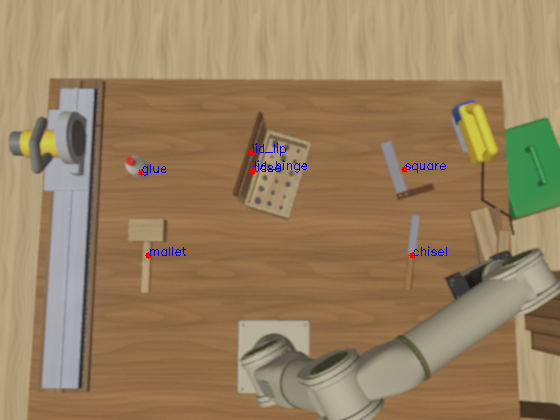

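Run:
```python
import cv2,numpy as np
a=cv2.imread('pics/scene.png')[175:285,175:310]; b=cv2.imread('pics/top.png')[100:230,220:325]
from h import *
a=camera('scene')[175:285,175:310]; b=camera('top')[105:225,225:320]
a=cv2.resize(a,None,fx=3,fy=3,interpolation=cv2.INTER_CUBIC); b=cv2.resize(b,None,fx=4,fy=4,interpolation=cv2.INTER_CUBIC)
H=max(a.shape[0],b.shape[0]); c=np.zeros((H,a.shape[1]+b.shape[1],3),np.uint8); c[:a.shape[0],:a.shape[1]]=a; c[:b.shape[0],a.shape[1]:]=b
cv2.imwrite('pics/z.png',c); print(a.shape,b.shape)
```

```text
(330, 405, 3) (480, 380, 3)
```

View pics/z.png

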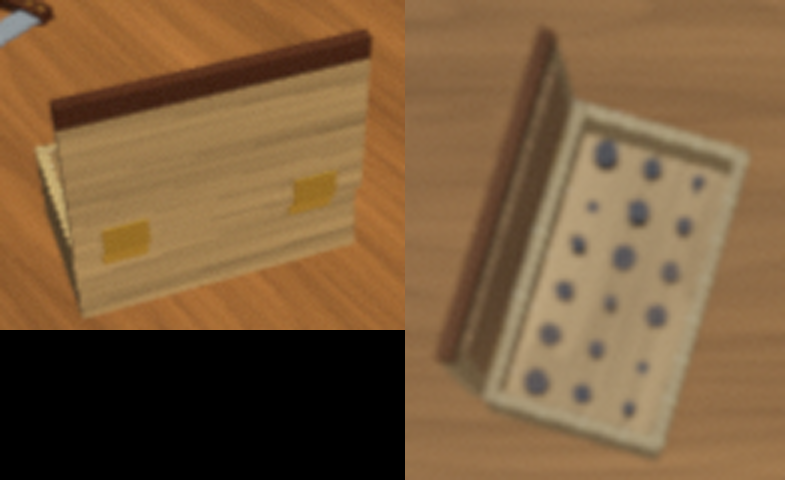

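```bash
cat >> h.py <<'E'
def proj(cam,p):
    i=camera_info(cam); T=np.linalg.inv(np.array(i['extrinsics'])); q=T[:3,:3]@np.asarray(p)+T[:3,3]
    return np.array([i['fx']*q[0]/q[2]+i['cx'],i['fy']*q[1]/q[2]+i['cy']])
def case2w(P,p): # P=[x,y,yaw]
    c,s=np.cos(P[2]),np.sin(P[2]); return np.array([P[0]+c*p[0]-s*p[1],P[1]+s*p[0]+c*p[1],p[2]])
def lidpt(th,u,v,w): # u from hinge to lip, v along case y, w toward outer face
    return np.array([.075-u*np.cos(th)+w*np.sin(th),v,.085+u*np.sin(th)+w*np.cos(th)])
E
python3 - <<'E'
from h import *
from scipy.optimize import least_squares
f=lambda z,s,o:(np.array(z)+.5)/s-.5+np.array(o)
S=lambda x,y:f((x,y),3,(175,175)); T=lambda x,y:f((x-405,y),4,(225,105))
h=.13
obs=[('scene',S(84,317),lambda t:np.array([.075,-h,0])),('scene',S(354,243),lambda t:np.array([.075,h,0])),
('scene',S(51,100),lambda t:lidpt(t,.17,-h,0)),('scene',S(366,31),lambda t:lidpt(t,.17,h,0)),
('top',T(578,103),lambda t:np.array([.075,-h,.085])),('top',T(746,155),lambda t:np.array([-.075,-h,.085])),
('top',T(660,455),lambda t:np.array([-.075,h,.085])),('top',T(490,402),lambda t:np.array([.075,h,.085])),
('top',T(555,30),lambda t:lidpt(t,.17,-h,0)),('top',T(455,363),lambda t:lidpt(t,.17,h,0)),
('top',T(543,28),lambda t:lidpt(t,.17,-h,.012)),('top',T(438,358),lambda t:lidpt(t,.17,h,.012))]
for fl in (1,-1):
    r=lambda P:np.concatenate([proj(c,case2w(P,(lambda q:np.array([q[0],fl*q[1],q[2]]))(m(P[3]))))-z for c,z,m in obs])
    o=least_squares(r,[.62,.0,1.29,1.65]); print(fl,o.x,o.cost,o.fun.round(1))
s=read_state(); M=R.from_quat(s['eef_rot']).as_matrix(); print(M.round(3))
E
```

```text
1 [ 0.58979762 -0.01290996  1.2847841   1.65294713] 5.568826164963142 [ 0.2  0.6  0.2  0.1  0.1 -0.7  0.5 -1.7  0.1 -0.4  1.7 -0.6  0.8 -0.5
 -1.1 -0.4  0.2  0.3 -0.8 -0.1 -0.6 -0.2 -0.4  0.1]
-1 [0.60227937 0.03449041 4.41190705 0.89842361] 5352.043626677656 [ -7.7 -24.5 -12.1 -21.3   1.5   9.   -0.7   8.9  29.8   9.1 -55.5 -17.2
 -58.6 -18.   28.    9.    4.    5.4   2.4   2.8   9.9   6.    9.5   4.7]
[[ 0.419 -0.908  0.   ]
 [-0.908 -0.419 -0.   ]
 [ 0.    -0.    -1.   ]]
```

>>> carry_out(rows=[[1,0,0,-0.7,-1],[1,0,0,-0.7,-1],[1,0,0,-0.7,-1],[1,0,0,-0.7,-1],[1,0,0,-0.7,-1],[1,0,0,-0.7,-1],[1,0,0,-0.6,-1],[1,0,0,-0.6,-1],[1,0,0,0,-1],[1,0,0,0,-0.8],[1,0,0,0,0]], force=10)

```text
time: 1.82
ee_pos: [0.2612, -0.5669, 0.4063]
eef_rot: [0.993, -0.121, -0.0, -0.0]
ft_force: [-0.5, 0.1, 0.3]
width: 0.022
```

>>> carry_out(rows=[[1,0.2,-1,0,0.5],[1,0.2,-1,0,0],[1,0.2,-1,0,0],[1,0.2,-1,0,0],[1,0.2,-1,0,0],[1,0.2,-1,0,0],[1,0.2,-1,0,0],[1,0.2,-1,0,0],[1,0.2,-1,0,0],[1,0.2,-1,0,0],[1,0.2,-1,0,0],[1,0.2,-1,0,0],[1,0.2,-1,0,0],[1,0.2,-1,0,0],[1,0.2,-1,0,0],[1,0.2,-1,0,0],[1,0.2,-1,0,0],[1,0.2,-1,0,0],[1,0.2,-1,0,0],[1,0.2,-1,0,0]])

```text
time: 3.48
ee_pos: [0.5675, -0.0148, 0.4008]
eef_rot: [0.984, -0.179, -0.003, 0.0]
ft_force: [0.3, -0.2, -0.7]
width: 0.0005
```

>>> carry_out(rows=[[1,0.15,-1,0,-0.8],[1,0.15,-1,0,0],[1,0.15,-1,0,0],[1,0.15,-1,0,0],[1,0.1,-1,0,0],[1,0,-0.6,0,0],[1,0,0,0,0]])

```text
time: 4.07
ee_pos: [0.6417, 0.1523, 0.3956]
eef_rot: [0.989, -0.151, -0.006, -0.0]
ft_force: [-0.5, 0.1, 0.5]
width: 0.0008
```

```bash
cat >> h.py <<'E'
CP=[.5898,-.0129,1.2848]
def where():
    s=read_state(); p=s['ee_pos']; d=p[:2]-np.array(CP[:2]); c,q=np.cos(CP[2]),np.sin(CP[2]); M=R.from_quat(s['eef_rot']).as_matrix()
    print('t',round(s['time'],2),'case-frame TCP',np.round([c*d[0]+q*d[1],-q*d[0]+c*d[1],p[2]],4),'tip z',round(p[2]-.014,4),'x-ang err deg',round(np.degrees(np.arctan2(M[1,0],M[0,0])-CP[2]+np.pi/2),1),'F',s['ft_force'].round(2),'tilt',M[:,2].round(3))
E
python3 -c "
from h import *
where()"
```

```text
t 4.07 case-frame TCP [ 0.1732 -0.0031  0.3956] tip z 0.3816 x-ang err deg -1.0 F [-0.53  0.11  0.53] tilt [-0.012  0.002 -1.   ]
```

>>> carry_out(rows=[[1,0,0,1,-0.2],[1,0,0,1,0],[1,0,0,1,0],[1,0,0,1,0],[1,0,0,0.9,0],[1,0,0,0,0]])

```text
time: 4.57
ee_pos: [0.6393, 0.1523, 0.2425]
eef_rot: [0.989, -0.148, -0.005, -0.001]
ft_force: [-0.2, -0.6, -0.8]
width: 0.0001
```

```bash
python3 -c "
from h import *
where()
a=camera('scene')[90:300,130:340]; b=camera('top')[90:230,200:340]
a=cv2.resize(a,(420,420)); b=cv2.resize(b,(380,380)); c=np.zeros((420,800,3),np.uint8); c[:,:420]=a;c[:380,420:]=b; cv2.imwrite('pics/b.png',c)"
```

```text
t 4.57 case-frame TCP [ 0.1725 -0.0009  0.2425] tip z 0.2285 x-ang err deg -0.6 F [-0.25 -0.63 -0.77] tilt [-0.011  0.003 -1.   ]
```

View pics/b.png

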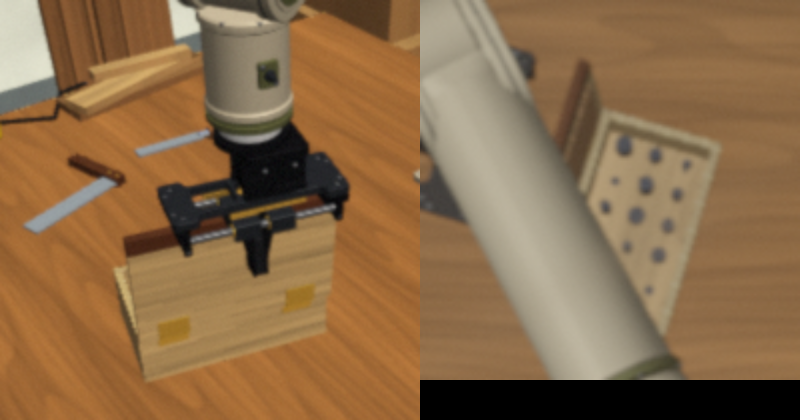

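>>> carry_out(rows=[[1,0,0.8,0,0],[1,0,0.8,0,0],[1,0,0.13,0,0],[1,0,0.13,0,0],[1,0,0.13,0,0],[1,0,0.13,0,0],[1,0,0.13,0,0],[1,0,0.13,0,0],[1,0,0.13,0,0],[1,0,0.13,0,0],[1,0,0.13,0,0],[1,0,0.13,0,0]])

```text
time: 5.67
ee_pos: [0.6189, 0.0728, 0.2626]
eef_rot: [0.989, -0.147, 0.006, -0.007]
ft_force: [0.6, 1.6, 0.2]
width: 0.0005
```

```bash
cat >> h.py <<'E'
def lidang(hint=None):
    # fit lid angle from dark strip in top+scene pictures: score predicted strip pixels' darkness
    best=[]
    ims={c:camera(c).astype(int) for c in ('scene','top')}
    for t in np.arange(0,1.8,.01):
        sc=[]
        for v in np.linspace(-.12,.12,25):
            for c,u,w in (('scene',.159,.012),):
                x=proj(c,case2w(CP,lidpt(t,u,v,w))); b,g,r=ims[c][int(round(x[1])),int(round(x[0]))]; sc.append(60<r+g<170 and r>1.4*g and r<120)
        best.append(np.mean(sc))
    best=np.array(best); m=np.where(best>best.max()-.1)[0]
    print('lid angle',m.min()*.01,m.max()*.01,'score',best.max())
E
python3 -c "
from h import *
where(); lidang()"
```

```text
t 5.67 case-frame TCP [ 0.0905 -0.0037  0.2626] tip z 0.2486 x-ang err deg -0.5 F [0.61 1.57 0.24] tilt [ 0.014  0.012 -1.   ]Traceback (most recent call last):
  File "<string>", line 3, in <module>
    where(); lidang()
             ~~~~~~^^
  File "h.py", line 35, in lidang
    x=proj(c,case2w(CP,lidpt(t,u,v,w))); b,g,r=ims[c][int(round(x[1])),int(round(x[0]))]; sc.append(60<r+g<170 and r>1.4*g and r<120)
  File "h.py", line 17, in proj
    i=camera_info(cam); T=np.linalg.inv(np.array(i['extrinsics'])); q=T[:3,:3]@np.asarray(p)+T[:3,3]
ValueError: time passes only in moves, steps and waits
```

```bash
sed -i 's/^CP=/_ci=camera_info; _C={c:_ci(c) for c in ("scene","top","wrist")}\ncamera_info=lambda c:_C[c]\nCP=/' h.py
python3 -c "
from h import *
where(); lidang()"
```

```text
t 5.77 case-frame TCP [ 0.0896 -0.004   0.2625] tip z 0.2485 x-ang err deg -0.6 F [-0.41 -0.48  1.04] tilt [ 0.013  0.011 -1.   ]
lid angle 0.13 1.58 score 0.96
```

>>> carry_out(rows=[[1,0,-0.15,0.7,0],[1,0,0,0.1,0]])

```text
time: 6.03
ee_pos: [0.621, 0.0775, 0.2389]
eef_rot: [0.989, -0.147, 0.007, -0.007]
ft_force: [-1.2, -0.6, -1.5]
width: 0.0002
```

>>> carry_out(rows=[[1,0,0.13,0.03,0],[1,0,0.13,0.03,0],[1,0,0.13,0.03,0],[1,0,0.13,0.03,0],[1,0,0.13,0.03,0],[1,0,0.13,0.03,0]])

```text
time: 6.53
ee_pos: [0.6139, 0.0544, 0.2349]
eef_rot: [0.989, -0.146, 0.007, -0.007]
ft_force: [-0.3, -0.2, 0.1]
width: 0.0005
```

```bash
sed -i 's/print(.lid angle.*/print("lid angle",[(round(k*.01,2),round(best[k],2)) for k in range(180) if best[k]>.85][::2])/' h.py
python3 -c "
from h import *
where(); lidang()
a=camera('scene')[90:300,130:340]; cv2.imwrite('pics/c.png',cv2.resize(a,(600,600)))"
```

```text
t 6.53 case-frame TCP [ 0.0713 -0.0042  0.2349] tip z 0.2209 x-ang err deg -0.4 F [-0.29 -0.18  0.08] tilt [ 0.016  0.013 -1.   ]
lid angle [(1.22, np.float64(0.88)), (1.24, np.float64(0.88)), (1.26, np.float64(0.88)), (1.32, np.float64(0.88)), (1.35, np.float64(0.88)), (1.37, np.float64(0.88)), (1.39, np.float64(0.88)), (1.41, np.float64(0.88)), (1.43, np.float64(0.88)), (1.45, np.float64(0.88))]
```

View pics/c.png

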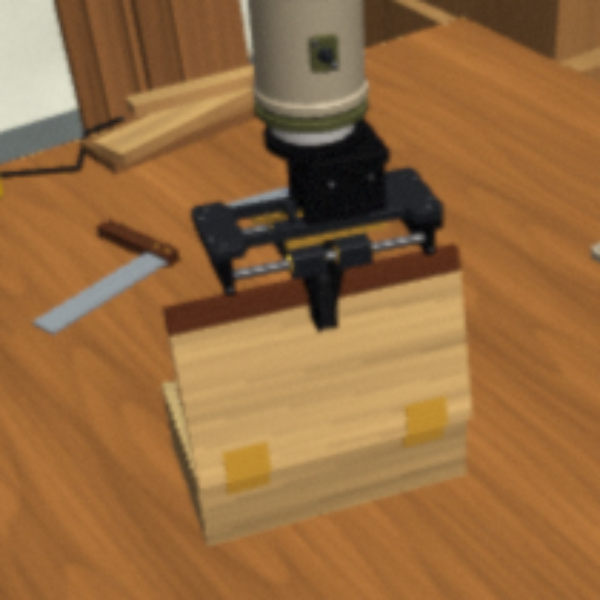

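```bash
cat >> h.py <<'E'
def lidang():
    im=cv2.GaussianBlur(camera('scene'),(0,0),.7).astype(int); out=[]
    def dk(t,u):
        n=0
        for v in np.linspace(-.12,.12,41):
            x=proj('scene',case2w(CP,lidpt(t,u,v,.012))); b,g,r=im[int(round(x[1])),int(round(x[0]))]; n+=(r<125 and r>1.35*g)
        return n/41
    T=np.arange(0,1.8,.02); sc=np.array([dk(t,.165)+dk(t,.154)-dk(t,.142)-dk(t,.178) for t in T]); k=np.argsort(-sc)[:5]
    print('lid',[(round(T[i],2),round(sc[i],2)) for i in k])
E
python3 -c "
from h import *
lidang()"
```

```text
lid [(np.float64(1.38), np.float64(1.68)), (np.float64(0.42), np.float64(1.68)), (np.float64(1.36), np.float64(1.66)), (np.float64(1.3), np.float64(1.63)), (np.float64(1.28), np.float64(1.63))]
```

>>> carry_out(rows=[[1,0,0.13,0.02,0],[1,0,0.13,0.02,0],[1,0,0.13,0.02,0]])

```text
time: 6.98
ee_pos: [0.6106, 0.0443, 0.2328]
eef_rot: [0.989, -0.145, 0.007, -0.008]
ft_force: [0.8, 0.1, 0.4]
width: 0.0002
```

```bash
python3 -c "
from h import *
where();lidang()"
```

```text
t 6.98 case-frame TCP [ 0.0607 -0.0038  0.2328] tip z 0.2188 x-ang err deg -0.3 F [0.78 0.07 0.4 ] tilt [ 0.016  0.013 -1.   ]
lid [(np.float64(1.3), np.float64(1.73)), (np.float64(0.48), np.float64(1.71)), (np.float64(0.5), np.float64(1.71)), (np.float64(1.28), np.float64(1.68)), (np.float64(1.32), np.float64(1.68))]
```

>>> carry_out(rows=[[1,0,0.14,0.02,0],[1,0,0.14,0.02,0],[1,0,-0.2,-1,0],[1,0,0.2,-1,0],[1,0,1,0,0],[1,0,1,0,0],[1,0,1,0.2,0]])

```text
time: 7.62
ee_pos: [0.5802, -0.0494, 0.286]
eef_rot: [0.99, -0.14, 0.006, -0.009]
ft_force: [1.7, -0.6, 0.9]
width: 0.0006
```

```bash
python3 -c "
from h import *
where();lidang()"
```

```text
t 7.62 case-frame TCP [-0.0377 -0.0011  0.286 ] tip z 0.272 x-ang err deg 0.2 F [ 1.68 -0.65  0.94] tilt [ 0.015  0.015 -1.   ]
lid [(np.float64(0.6), np.float64(2.0)), (np.float64(0.62), np.float64(2.0)), (np.float64(0.9), np.float64(2.0)), (np.float64(0.88), np.float64(2.0)), (np.float64(1.18), np.float64(2.0))]
```

>>> carry_out(rows=[[1,0,0.9,0.6,0],[1,0,0.3,1,0],[1,0,0,1,0],[1,0,0,1,0]])

```text
time: 8.0
ee_pos: [0.5711, -0.0992, 0.1783]
eef_rot: [0.989, -0.149, 0.011, -0.005]
ft_force: [0.7, 1.0, 0.1]
width: 0.0004
```

```bash
python3 -c "
from h import *
where();lidang()
a=camera('scene')[90:300,130:340]; cv2.imwrite('pics/d.png',cv2.resize(a,(500,500)))"
```

```text
t 8.0 case-frame TCP [-0.088  -0.0064  0.1783] tip z 0.1643 x-ang err deg -0.7 F [0.67 0.96 0.12] tilt [ 0.023  0.006 -1.   ]
lid [(np.float64(0.8), np.float64(1.98)), (np.float64(0.9), np.float64(1.98)), (np.float64(0.72), np.float64(1.98)), (np.float64(0.96), np.float64(1.95)), (np.float64(0.82), np.float64(1.95))]
```

View pics/d.png

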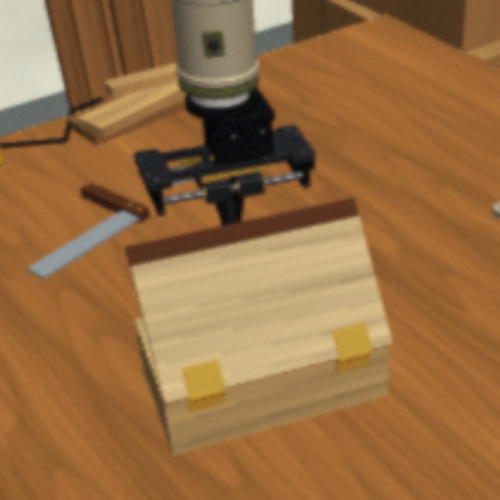

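>>> carry_out(rows=[[1,0,-0.35,0.8,0],[1,0,0,0.3,0],[1,0,0,0,0]])

```text
time: 8.35
ee_pos: [0.5733, -0.0883, 0.1445]
eef_rot: [0.989, -0.148, 0.008, -0.005]
ft_force: [1.0, -4.1, 0.3]
width: 0.0002
```

```bash
python3 -c "
from h import *
where();lidang()"
```

```text
t 8.35 case-frame TCP [-0.077  -0.0054  0.1445] tip z 0.1305 x-ang err deg -0.7 F [ 1.02 -4.08  0.29] tilt [ 0.017  0.008 -1.   ]
lid [(np.float64(0.54), np.float64(1.88)), (np.float64(0.58), np.float64(1.88)), (np.float64(0.56), np.float64(1.85)), (np.float64(0.48), np.float64(1.8)), (np.float64(0.52), np.float64(1.78))]
```

>>> carry_out(rows=[[1,0,-0.05,0,0],[1,0,-0.05,0,0],[1,0,-0.05,0,0],[1,0,-0.05,0,0]])

```text
time: 8.73
ee_pos: [0.5753, -0.0856, 0.1501]
eef_rot: [0.989, -0.15, 0.009, -0.003]
ft_force: [-5.4, -3.5, 1.5]
width: 0.0009
```

```bash
python3 -c "
from h import *
where();lidang()"
```

```text
t 8.73 case-frame TCP [-0.0738 -0.0066  0.1501] tip z 0.1361 x-ang err deg -0.8 F [-5.43 -3.49  1.47] tilt [ 0.018  0.003 -1.   ]
lid [(np.float64(0.52), np.float64(1.93)), (np.float64(0.5), np.float64(1.85)), (np.float64(0.6), np.float64(1.85)), (np.float64(0.54), np.float64(1.83)), (np.float64(0.58), np.float64(1.8))]
```

>>> carry_out(rows=[[1,-0.05,0.03,0.14,0],[1,-0.05,0.03,0.14,0],[1,-0.05,0.03,0.14,0],[1,-0.05,0.03,0.14,0]])

```text
time: 9.12
ee_pos: [0.5735, -0.0917, 0.1398]
eef_rot: [0.988, -0.152, 0.015, -0.0]
ft_force: [0.1, -4.8, 0.9]
width: 0.0005
```

```bash
python3 -c "
from h import *
where();lidang()"
```

```text
t 9.12 case-frame TCP [-0.0802 -0.0066  0.1398] tip z 0.1258 x-ang err deg -1.1 F [ 0.05 -4.82  0.86] tilt [ 0.031 -0.004 -1.   ]
lid [(np.float64(0.5), np.float64(1.88)), (np.float64(0.52), np.float64(1.85)), (np.float64(0.54), np.float64(1.8)), (np.float64(0.44), np.float64(1.8)), (np.float64(0.46), np.float64(1.78))]
```

>>> carry_out(rows=[[1,-0.02,0.03,0.15,-0.1],[1,-0.02,0.03,0.15,-0.1],[1,-0.02,0.03,0.15,0],[1,-0.02,0.03,0.15,0],[1,-0.02,0.03,0.15,0],[1,-0.02,0.03,0.15,0]])

```text
time: 9.67
ee_pos: [0.5705, -0.1028, 0.1158]
eef_rot: [0.989, -0.145, 0.019, 0.004]
ft_force: [0.0, -4.9, 0.8]
width: 0.0007
```

```bash
python3 -c "
from h import *
where();lidang()"
```

```text
t 9.67 case-frame TCP [-0.0916 -0.0068  0.1158] tip z 0.1018 x-ang err deg -0.3 F [ 0.01 -4.85  0.81] tilt [ 0.036 -0.012 -0.999]
lid [(np.float64(0.36), np.float64(1.9)), (np.float64(0.34), np.float64(1.85)), (np.float64(0.32), np.float64(1.76)), (np.float64(0.38), np.float64(1.68)), (np.float64(1.4), np.float64(1.49))]
```

>>> carry_out(rows=[[1,-0.02,0.01,0.14,0],[1,-0.02,0.01,0.14,0],[1,-0.02,0,0.14,0],[1,-0.02,0,0.14,0]])

```text
time: 10.05
ee_pos: [0.569, -0.108, 0.0991]
eef_rot: [0.989, -0.147, 0.02, 0.006]
ft_force: [-0.8, -6.3, 0.5]
width: 0.0004
```

```bash
python3 -c "
from h import *
where();lidang()"
```

```text
t 10.05 case-frame TCP [-0.0971 -0.0068  0.0991] tip z 0.0851 x-ang err deg -0.5 F [-0.84 -6.34  0.48] tilt [ 0.038 -0.018 -0.999]
lid [(np.float64(0.24), np.float64(1.9)), (np.float64(0.22), np.float64(1.83)), (np.float64(0.26), np.float64(1.83)), (np.float64(0.28), np.float64(1.51)), (np.float64(1.48), np.float64(1.46))]
```

>>> carry_out(rows=[[1,-0.02,0.01,0.13,0],[1,-0.02,0.0,0.13,0],[1,-0.02,0,0.13,0]])

```text
time: 10.35
ee_pos: [0.5682, -0.1107, 0.0871]
eef_rot: [0.989, -0.148, 0.021, 0.007]
ft_force: [-1.0, -4.7, 0.3]
width: 0.0005
```

```bash
python3 -c "
from h import *
where();lidang()"
```

```text
t 10.35 case-frame TCP [-0.0999 -0.0068  0.0871] tip z 0.0731 x-ang err deg -0.6 F [-1.   -4.69  0.3 ] tilt [ 0.04  -0.021 -0.999]
lid [(np.float64(0.16), np.float64(1.88)), (np.float64(0.18), np.float64(1.85)), (np.float64(0.2), np.float64(1.63)), (np.float64(0.14), np.float64(1.41)), (np.float64(1.54), np.float64(1.37))]
```

>>> carry_out(rows=[[1,-0.01,-0.01,0.12,0],[1,-0.01,-0.01,0.12,0],[1,-0.01,-0.02,0.12,0]])

```text
time: 10.65
ee_pos: [0.5676, -0.1124, 0.0754]
eef_rot: [0.989, -0.149, 0.021, 0.009]
ft_force: [-1.1, -7.5, -0.2]
width: 0.0002
```

```bash
python3 -c "
from h import *
where();lidang()"
```

```text
t 10.65 case-frame TCP [-0.1017 -0.0068  0.0754] tip z 0.0614 x-ang err deg -0.7 F [-1.13 -7.52 -0.2 ] tilt [ 0.039 -0.024 -0.999]
lid [(np.float64(0.1), np.float64(1.88)), (np.float64(0.08), np.float64(1.78)), (np.float64(0.12), np.float64(1.71)), (np.float64(1.6), np.float64(1.24)), (np.float64(0.14), np.float64(1.12))]
```

>>> carry_out(rows=[[1,-0.01,0,0.1,0],[1,-0.01,-0.01,0.1,0],[1,-0.01,-0.01,0.08,0]])

```text
time: 10.95
ee_pos: [0.5673, -0.1134, 0.066]
eef_rot: [0.988, -0.15, 0.021, 0.009]
ft_force: [0.5, -6.3, -0.4]
width: 0.0003
```

```bash
python3 -c "
from h import *
where();lidang()"
```

```text
t 10.95 case-frame TCP [-0.1027 -0.0068  0.066 ] tip z 0.052 x-ang err deg -0.8 F [ 0.5  -6.34 -0.4 ] tilt [ 0.04  -0.025 -0.999]
lid [(np.float64(0.04), np.float64(1.85)), (np.float64(0.06), np.float64(1.71)), (np.float64(0.02), np.float64(1.49)), (np.float64(1.64), np.float64(1.12)), (np.float64(1.66), np.float64(1.05))]
```

>>> carry_out(rows=[[1,-0.01,-0.015,0.08,0],[1,-0.01,-0.015,0.08,0],[1,-0.01,-0.015,0.07,0]])

```text
time: 11.25
ee_pos: [0.5671, -0.1139, 0.0582]
eef_rot: [0.988, -0.15, 0.022, 0.01]
ft_force: [-1.1, -6.1, -1.4]
width: 0.0004
```

```bash
python3 -c "
from h import *
where();lidang()"
```

```text
t 11.25 case-frame TCP [-0.1033 -0.0067  0.0582] tip z 0.0442 x-ang err deg -0.9 F [-1.1  -6.09 -1.37] tilt [ 0.04  -0.027 -0.999]
lid [(np.float64(0.0), np.float64(1.8)), (np.float64(0.02), np.float64(1.44)), (np.float64(1.68), np.float64(1.05)), (np.float64(1.66), np.float64(0.83)), (np.float64(1.7), np.float64(0.83))]
```

>>> carry_out(rows=[[1,0,-0.015,0.07,0],[1,0,-0.015,0.07,0],[1,0,-0.015,0.07,0]])

```text
time: 11.55
ee_pos: [0.5679, -0.1143, 0.052]
eef_rot: [0.988, -0.151, 0.022, 0.011]
ft_force: [-2.7, -4.7, 4.4]
width: 0.0001
```

```bash
python3 -c "
from h import *
where();lidang()"
```

```text
t 11.55 case-frame TCP [-0.1035 -0.0076  0.052 ] tip z 0.038 x-ang err deg -0.9 F [-2.68 -4.68  4.43] tilt [ 0.04  -0.029 -0.999]
lid [(np.float64(0.0), np.float64(1.56)), (np.float64(0.02), np.float64(1.12)), (np.float64(1.7), np.float64(0.98)), (np.float64(1.68), np.float64(0.88)), (np.float64(1.66), np.float64(0.76))]
```

>>> carry_out(rows=[[1,0,0.15,0,0],[1,0,0.4,0,0],[1,0,0.8,0,0],[1,0,0.8,-0.4,0],[1,0,0.6,-1,0],[1,0,0.6,-1,0],[1,0,0,-1,0],[1,0,0,-1,0],[1,0,0,-1,0],[1,0,0,0,0],[1,0,0,0,0],[1,0,0,0,0]])

```text
time: 12.6
ee_pos: [0.5284, -0.2096, 0.2217]
eef_rot: [0.989, -0.148, 0.024, 0.006]
ft_force: [-0.2, -0.1, -0.1]
width: 0.0003
```

```bash
python3 -c "
from h import *
where();lidang()
for q in ['case','mallet','square','glue','chisel']:
    r=pinpoint(q,'scene'); print(q,r and (r[0]['xy'],r[0]['conf']))
a=camera('scene')[130:300,130:340]; b=camera('top')[90:230,200:340]
c=np.zeros((400,800,3),np.uint8); c[:340,:420]=cv2.resize(a,(420,340)); c[:380,420:]=cv2.resize(b,(380,380)); cv2.imwrite('pics/e.png',c)"
```

```text
t 12.6 case-frame TCP [-0.206   0.0034  0.2217] tip z 0.2077 x-ang err deg -0.6 F [-0.17 -0.05 -0.12] tilt [ 0.045 -0.018 -0.999]
lid [(np.float64(0.0), np.float64(1.83)), (np.float64(1.7), np.float64(1.15)), (np.float64(0.02), np.float64(0.98)), (np.float64(1.68), np.float64(0.8)), (np.float64(1.66), np.float64(0.73))]
case ([242.0, 250.9], 0.95)
mallet ([423.8, 299.5], 0.61)
square ([162.5, 189.4], 0.77)
glue ([350.6, 372.7], 0.56)
chisel ([230.6, 157.4], 0.74)
```

View pics/e.png

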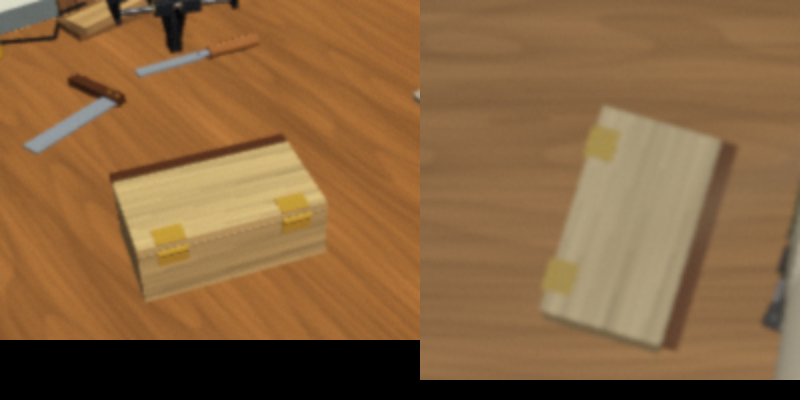

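Lid shut, case unmoved, and hand clear, so I'm handing in.

```bash
python3 -c "
from bench import *
print(close_job())"
```

```text
the job is handed in; nothing more can be done
None
```

The lid is shut, and I handed the job in at about 12.7 s with the hand clear. I had no verdict and no joint readout, so the lid angles below come from the scene camera and the finger position.

**What I did**
- **Tip and release:** I pushed the lid from behind to about 1.27 rad with the closed fingers, then lifted off. It fell on its own while I moved over to the front.
- **Catch:** The fingers met the lip at about 0.57 rad. The wrist read 4–6 N while I held it.
- **Lower:** The tool could only point straight down, so the finger could not go under the lip as you described. I held the lip edge against the front of the finger by pressure and friction and followed its arc down at roughly 0.2–0.3 rad/s. The sampled wrist forces stayed below 8 N. At shut the vertical force turned upward, which showed the lid had seated.

**Last checks**
- **Lid:** The camera fit gives 0.00 rad. It works in steps of 0.02 rad, about the limit itself, but the picture shows the lid flush.
- **Case:** It looks flat and in place; its detected point moved about 2 px.
- **Bystanders:** All four were detected within about 3 px of where they started. I only checked this in one view.
- **Hand:** It is about 9 cm in front of the lip with the fingertips 0.21 m up, and the wrist force is about zero.

**What disagreed**
- During the fall the camera fit was ambiguous, anywhere from 0.6 to 1.18 rad. I timed the catch from the finger position and a picture instead.
- While lowering, the camera and finger estimates differed by up to 0.06 rad.

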